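# Pack the job tray for re-heeling a pair of boots

### The arm

A 6-joint arm with a two-finger parallel gripper is mounted at the origin on the work surface. World frame = base frame: x ahead of the robot, y to its left, z up, the work surface at z = 0. Lengths are in m, angles in rad, forces in N, time in s.
With the tool pointing down it reaches from about 0.375 to 0.9 m from the base axis. Payload 3.1 kg.
Tool frame: the origin (TCP) lies at the centre of the arm's flange, where the gripper is bolted on; the fingertips stand robot.tip_extent ahead of it and the grasp point (between the pads) lies 164 mm ahead of it (robot.tip_extent is the distance from the TCP to the fingertips, in m); z points along the fingers, y is the line along which they close (so a half turn about z gives the same grasp; the last joint's range is limited). The gripper opens to 87 mm and grips with 3 to 60 N. Pads are 19 mm wide; open, the fingers measure 117 mm over their backs; the gripper's body (75 mm by 190 mm) begins 51 mm behind the grasp point.
Start: joints at [-1.492, 0.527, 1.433, -0, 1.181, -0.178], TCP at [0.159, -0.604, 0.405] pointing down, gripper open.
Joint ranges: [-3.08, 3.08], [-0.75, 2.2], [0.22, 2.44], [-1.43, 4.57], [0, 2.65], [-2.85, 2.85]. Speed limits (rad/s): [2.79, 2.79, 3.14, 3.14, 3.14, 3.14].

### API

Orientations are given as a unit quaternion [x, y, z, w].
In Python, from rig import get_obs, camera, hand_in, cut_out, robot gives the robot as it stands.
- The arm moves only by the tool step_arm, never from a script. Its argument "rows" is a list of rows, each a list of 6 numbers: the shift along the world's x, y, z in m, then the turn, a rotation vector about the world's x, y, z in degrees. A call has 1 to 12 rows; each row shifts and turns the commanded pose from where the row before left it; what a row does not reach is not made up. A row lasts 1/8 s, in which the tool goes at most 62.5 mm and 10.7 degrees, less where a joint would pass 70% of its speed; a pose out of reach is approached as far as the arm can. A call is refused whole if a number of a shift passes 0.0625 or a number of a turn 10.7, either way. A call with a gripper value outside its range is refused whole. "jaw" is the finger opening in m, from 0 to 0.087, set as the call begins (left out, the last holds). The fingers move at their own pace and stop on an object; "squeeze" is the grip in N (left out, the last holds). Time passes only in rows, so rows that do not move let the fingers close. It gives the time, the measured TCP pose, the force, the opening and the grip force at its end, in the units of the state.
- get_obs(): the state, without advancing time (a new reading comes with each control period).
- camera(name): name is "side" or "top" or "wrist"; returns a dict with "pixels" (420x560x3 uint8, blue, green, red), "depth" (420x560 float32, m along the optical axis (not along the pixel's ray), 0 where there is no reading), "fov_y" (degrees; the focal length in pixels is half the picture's height over the tangent of half this angle, whatever the lens; pixels are square), "cx", "cy" (the principal point, pixels), "extrinsics" (4x4, takes a point from camera to world coordinates); the wrist camera has in their place "mount" (4x4, takes a point from camera to tool coordinates, whose origin is the TCP and whose axes are the flange's). Camera axes: x right, y up, looking along -z (the intrinsics and any distortion apply to the point x, -y, -z); pixel columns grow to the right and rows downward; lengths in m; the calibration is good to about 2 mm. The wrist camera is an equidistant fisheye: a pixel r from the principal point sees the ray r / f radians off the axis. A picture is of the moment at which its call begins: read the wrist's pose just before it.
- hand_in(): hands the job in; it is judged then, once.
Trained networks look in the newest picture that a camera, given by its name, has taken for a name from the list of things; names that differ only in an ending like _2 or _b are one class to them, and where a whole thing is asked for, a point or a joint stands for the part that bears it (a point fixed in the world has none). Each returns a list of dicts, best first, with "confidence" (0 to 1); they miss things now and then, are a little off and sometimes report something else, mostly with a low value. They report only what shows in the picture. A call takes as long as a camera call. They do not tell look-alikes from the thing itself.
- cut_out(label, camera): "region" (420x560 bool, what is visible of it) and "extent" ([centre column, centre row, width, height] in pixels, round what is visible of it).
The state is a dict: "time": time; "q": joint angles; "joint_velocities": joint speeds; "joint_torque": joint torques, N m; "position": TCP position; "tool_rot": TCP orientation; "ft_force": force on the tool from outside, world axes, zero at the start; "moment": the same for the moment, N m; "grip_width": finger opening in m; "grip_force": force on a finger pad.
Only numpy, scipy, OpenCV 4.12 (cv2) and the standard library are available. Lean on these libraries where they do the work, as an engineer would, in place of code of your own. Each camera call takes 0.05 s, during which the arm holds its last target. There are 200 camera calls.

### The job

Pack the grey job tray for re-heeling a pair of boots: lay the two full-size round-backed rubber heels flat in the two end bays, one in each, stand the flat tin upright in the middle bay between them, and lay the awl along the long trough. The small heel, the square-cornered block, the glue pot with the narrow cap and the flat-bladed scraper are not for this job: leave them where they are.

Things in the scene. Friction and masses are not known exactly. Their poses are not given: they have to be found in the camera images.
- tray: grey steel tray, fixed, any yaw; outside 156 (x) x 268 (y) mm; floor 4 mm thick; walls and dividers 4 mm thick, tops 12 mm above the bench. On its -x side one long trough, 60 x 260 mm inside, centre line x = -44; on its +x side three equal bays in a row, each 84 x 84 mm, centres x = +32, y = -88, 0 (middle), +88 mm. Origin: centre of the outline at bench height (inner floor z = +4 mm)
- heel_a: one of two identical, interchangeable full-size boot heels: black rubber, 26 mm high, lying flat, D-shaped from above: 60 mm long (x), 54 mm wide (y), parallel sides from x = -30 to +3 mm, then a half-round back of radius 27 mm; four brass nail heads in its top. About 90 g. Origin: centre of the 60 x 54 mm outline, on the underside; z up
- heel_b: one of two identical, interchangeable full-size boot heels: black rubber, 26 mm high, lying flat, D-shaped from above: 60 mm long (x), 54 mm wide (y), parallel sides from x = -30 to +3 mm, then a half-round back of radius 27 mm; four brass nail heads in its top. About 90 g. Origin: centre of the 60 x 54 mm outline, on the underside; z up
- tin: flat round steel tin, 56 mm in diameter and 24 mm high, closed, with a ridge round it (57 mm there) and a lighter disc on top; about 100 g. Stands upright. Origin: centre of the underside, z up
- awl: awl lying on the bench: flat-sided dark wooden handle 80 mm long (x, from -40 to +40 mm), 26 mm wide (y), 24 mm high, with a short 18 mm thick brass collar at its +x end, then a thin round steel spike 5 mm thick that ends at x = +80 mm. About 80 g. Origin: under the middle of the handle, on the underside; x towards the spike, z up
- heel_small: small black rubber heel, the same D shape but only 44 mm long (x), 36 mm wide (y), 26 mm high. Origin: centre of outline, underside. Does not belong in the tray.
- block: black rubber block with four square corners, not yet cut to a heel: 60 mm (x) by 54 mm (y), 26 mm high, no nails. Origin: centre of the underside. Does not belong in the tray.
- pot: round steel glue pot 56 mm in diameter, its body 38 mm high, with a narrow black screw cap (24 mm in diameter) on top, 56 mm high in all. Origin: centre of the underside. Does not belong in the tray.
- scraper: scraper lying on the bench: flat-sided dark wooden handle 80 mm long (x, from -40 to +40 mm), 26 mm wide (y), 24 mm high, with a short 18 mm thick brass collar at its +x end, then a flat steel blade 30 mm long, 30 mm wide, 4 mm thick that ends at x = +80 mm. Origin: under the middle of the handle, on the underside; x towards the blade. Does not belong in the tray.
Things that resemble listed ones, but are neither listed nor needed, are in the scene too. What is shaped like the awl but blue or orange is not meant.

How it is judged:
At the end, for the whole second after the job is handed in: One big heel flat in each end bay, tin in the middle bay: within 16 mm of bay centre in x and y, 5 mm of the floor, tilt < 0.12 rad; awl in the trough: within 30 mm of its centre line, 95 mm of its middle, 18 mm of the floor, 0.35 rad; all at rest; the other four within 30 mm of their start (((x of heel_a in the frame of tray between 0.016 and 0.048 m and y of heel_a in the frame of tray between 0.072 and 0.104 m and x of heel_b in the frame of tray between 0.016 and 0.048 m and y of heel_b in the frame of tray between -0.104 and -0.072 m) or (x of heel_a in the frame of tray between 0.016 and 0.048 m and y of heel_a in the frame of tray between -0.104 and -0.072 m and x of heel_b in the frame of tray between 0.016 and 0.048 m and y of heel_b in the frame of tray between 0.072 and 0.104 m)) and z of each of heel_a, heel_b, tin in the frame of tray below 0.009 m and angle between each of heel_a, heel_b, tin's own z axis and vertical below 0.12 rad and x of tin in the frame of tray between 0.016 and 0.048 m and y of tin in the frame of tray between -0.016 and 0.016 m and x of awl in the frame of tray between -0.074 and -0.014 m and y of awl in the frame of tray between -0.095 and 0.095 m and z of awl in the frame of tray below 0.022 m and angle between the x axis of awl and the y axis of tray, either way round below 0.35 rad and linear speed of each of heel_a, heel_b, tin, awl below 0.02 m/s and distance of each of heel_small, block, pot, scraper from where it was at the start of the episode below 0.03 m); the robot touches nothing.
It fails at once if the small heel is moved by more than 30 mm (distance of heel_small from where it was at the start of the episode above 0.03 m).
It fails at once if the square block is moved by more than 30 mm (distance of block from where it was at the start of the episode above 0.03 m).
It fails at once if the glue pot is moved by more than 30 mm (distance of pot from where it was at the start of the episode above 0.03 m).
It fails at once if the scraper is moved by more than 30 mm (distance of scraper from where it was at the start of the episode above 0.03 m).
It also fails if it takes over 96 s, if anything falls off the work surface, if the arm or the gripper's body presses on something with over 40 N, if the wrist force passes 120 N, or if a joint passes its speed limit or range.

## Working session

There is one attempt and no reset: what is moved stays moved. The work goes in short steps, Python scripts to look and compute and a tool call to move; the robot and the scene stay as the last step left them, time stands still between calls to the robot, and variables do not carry over. Pictures are saved under pics/ and viewed, at most 14 in all, crops included, and the job is handed in when it is done.

Besides the shell and the picture viewer there is one more tool, called after ">>>" by a JSON object that holds its "op" and its "data", one argument or row to a line. step_arm: Moves the arm, as the interface text tells. Its arguments: {"type":"object","properties":{"rows":{"type":"array"},"jaw":{"type":"number"},"squeeze":{"type":"number"}},"required":["rows"]}

```bash
ls; mkdir -p pics; cat > h.py <<'E'
import numpy as np, cv2
from rig import get_obs, camera, hand_in, cut_out, robot
def world(c):
    d=c["depth"]; h,w=d.shape; f=h/2/np.tan(np.radians(c["fov_y"])/2)
    u,v=np.meshgrid(np.arange(w),np.arange(h))
    P=np.stack([(u-c["cx"])/f*d,-(v-c["cy"])/f*d,-d,np.ones_like(d)],-1)
    return (P@np.array(c["extrinsics"]).T)[...,:3]
E
python3 - <<'E'
from h import *
print(robot.tip_extent)
for n in("top","side"):
    c=camera(n); print(n,c["fov_y"],c["cx"],c["cy"],np.round(c["extrinsics"],3).tolist())
    np.savez(f"{n}.npz",W=world(c),d=c["depth"],p=c["pixels"])
    im=c["pixels"].copy(); W=world(c)
    for l in("tray","heel_a","tin","awl","heel_small","block","pot","scraper"):
        for r in cut_out(l,n):
            m=r["region"]&(c["depth"]>0)
            print(l,round(r["confidence"],2),np.round(r["extent"]).tolist(),np.round(np.median(W[m],0),3), m.sum(), np.round(np.percentile(W[m][:,2],95),3))
            x,y=r["extent"][:2]; cv2.putText(im,l[:6]+l[-2:],(int(x)-15,int(y)),0,.35,(0,0,255),1)
    cv2.imwrite(f"pics/{n}.png",cv2.resize(c["pixels"],(800,600)))
    cv2.imwrite(f"pics/{n}_l.png",im)
E
```

```text
pics
0.1822
top 46.31275059771187 280.2426543844477 205.15780475654776 [[0.012, 0.995, -0.102, 0.364], [-1.0, 0.011, -0.01, -0.056], [-0.009, 0.102, 0.995, 1.401], [0.0, 0.0, 0.0, 1.0]]
tray 0.67 [273.0, 181.0, 106.0, 67.0] [ 0.578 -0.025  0.004] 5016 0.012
tray 0.24 [354.0, 201.0, 17.0, 18.0] [ 0.52  -0.243  0.023] 310 0.028
heel_a 0.74 [183.0, 158.0, 28.0, 24.0] [0.633 0.248 0.024] 403 0.029
heel_a 0.63 [179.0, 199.0, 26.0, 24.0] [0.519 0.24  0.025] 401 0.03
heel_a 0.61 [353.0, 201.0, 17.0, 16.0] [ 0.522 -0.243  0.023] 319 0.028
tin 0.7 [351.0, 201.0, 20.0, 18.0] [ 0.52  -0.243  0.023] 328 0.028
tin 0.57 [184.0, 243.0, 18.0, 17.0] [0.401 0.239 0.024] 203 0.028
awl 0.85 [309.0, 255.0, 28.0, 20.0] [ 0.366 -0.125  0.022] 336 0.028
awl 0.84 [437.0, 244.0, 29.0, 25.0] [ 0.402 -0.485  0.022] 346 0.027
awl 0.83 [232.0, 252.0, 5.0, 38.0] [0.364 0.101 0.022] 291 0.028
awl 0.81 [398.0, 222.0, 16.0, 42.0] [ 0.449 -0.371  0.022] 358 0.027
awl 0.66 [393.0, 277.0, 14.0, 44.0] [ 0.325 -0.356  0.021] 379 0.027
block 0.71 [358.0, 163.0, 19.0, 19.0] [ 0.624 -0.256  0.024] 419 0.03
pot 0.7 [354.0, 24
[... 709 characters left out ...]
28
tin 0.64 [276.0, 162.0, 17.0, 19.0] [ 0.52  -0.227  0.023] 271 0.027
awl 0.82 [351.0, 151.0, 33.0, 9.0] [ 0.33  -0.345  0.019] 255 0.026
awl 0.8 [329.0, 190.0, 28.0, 22.0] [ 0.365 -0.114  0.022] 295 0.026
awl 0.65 [309.0, 143.0, 28.0, 11.0] [ 0.445 -0.36   0.02 ] 278 0.027
awl 0.54 [331.0, 125.0, 24.0, 17.0] [ 0.404 -0.477  0.017] 267 0.026
heel_small 0.76 [289.0, 291.0, 21.0, 21.0] [0.402 0.255 0.025] 374 0.028
block 0.61 [244.0, 158.0, 23.0, 18.0] [ 0.624 -0.238  0.025] 354 0.028
block 0.21 [238.0, 212.0, 94.0, 72.0] [ 0.579 -0.009  0.005] 4087 0.013
pot 0.82 [317.0, 163.0, 16.0, 18.0] [ 0.405 -0.227  0.035] 368 0.056
scraper 0.69 [250.0, 332.0, 59.0, 24.0] [0.454 0.375 0.02 ] 960 0.026
```

View pics/top.png

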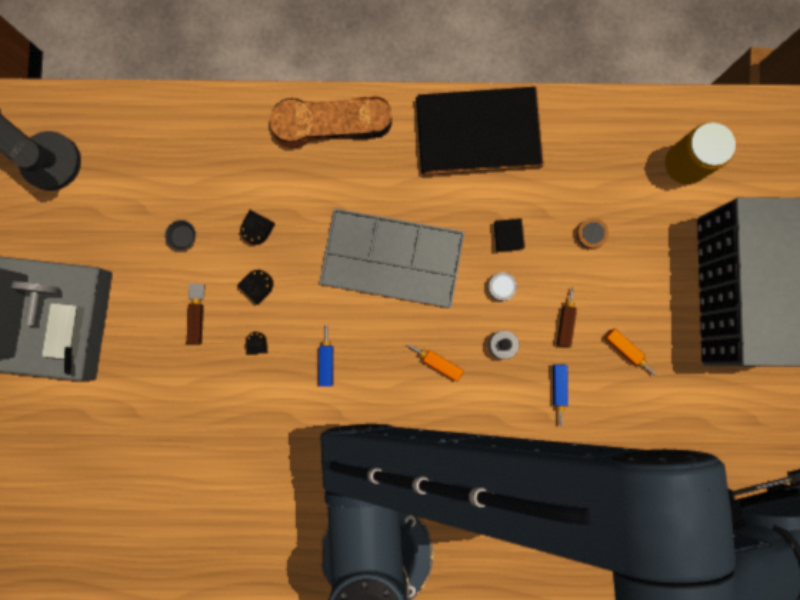

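View pics/side.png

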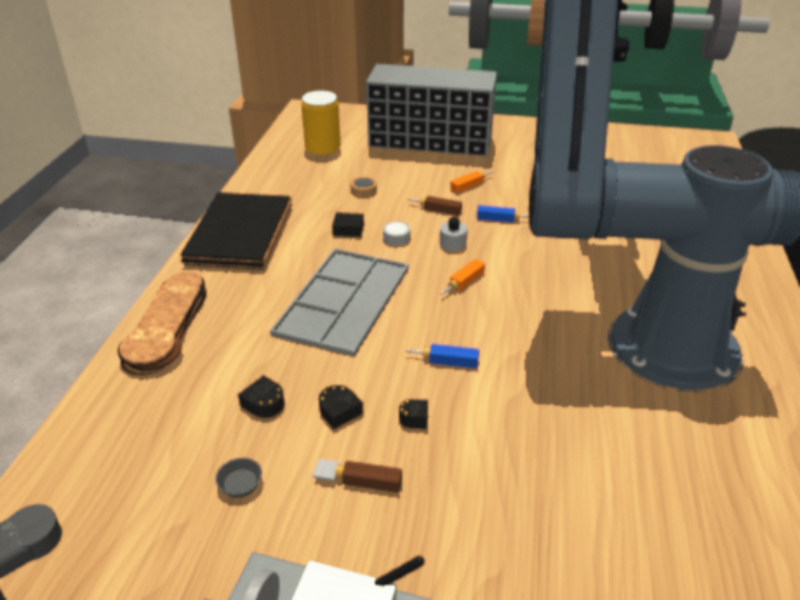

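>>> {"op": "step_arm", "data": {
  "rows": [
    [0.05,0.04,0,0,0,0],
    [0.05,0.04,0,0,0,0],
    [0.05,0.04,0,0,0,0],
    [0.05,0.04,0,0,0,0],
    [0.05,0.04,0,0,0,0],
    [0,0,0,0,0,0],
    [0,0,0,0,0,0]
  ],
  "jaw": 0.087
}}

```text
time: 1.78
position: [0.4028, -0.4093, 0.4048]
tool_rot: [0.992, 0.129, -0.0, 0.0]
ft_force: [-0.1, -0.3, -0.1]
grip_width: 0.0873
grip_force: 0.0
```

```bash
cat >> h.py <<'E'
from scipy.spatial.transform import Rotation as R
def wrist():
    o=get_obs(); c=camera("wrist"); d=c["depth"]; h,w=d.shape; f=h/2/np.tan(np.radians(c["fov_y"])/2)
    u,v=np.meshgrid(np.arange(w),np.arange(h)); x=u-c["cx"]; y=v-c["cy"]; r=np.hypot(x,y)+1e-9; t=r/f
    tt=np.tan(np.clip(t,0,1.5)); P=np.stack([x/r*tt*d,-y/r*tt*d,-d,np.ones_like(d)],-1)
    T=np.eye(4); T[:3,:3]=R.from_quat(o["tool_rot"]).as_matrix(); T[:3,3]=o["position"]
    c["W"]=(P@(T@np.array(c["mount"])).T)[...,:3]; c["T"]=T
    return o,c
def top_of(W,m,d):
    P=W[m&(d>0)]; z=np.percentile(P[:,2],90)
    return P[np.abs(P[:,2]-z)<.006],z
def rect(P):  # min-area rectangle of points: centre, sizes, angle of long side (deg)
    (cx,cy),(a,b),an=cv2.minAreaRect((P[:,:2]*1000).astype(np.float32))
    if a<b: a,b,an=b,a,an+90
    return np.round([cx,cy,a,b,(an+90)%180-90],1)
E
cat > look.py <<'E'
import sys
from h import *
o,c=wrist(); print(o["time"],np.round(o["position"],4),np.round(c["T"][:3,:3],2).tolist(),c["fov_y"],np.round(c["mount"],3).tolist())
im=c["pixels"].copy()
for l in sys.argv[2:]:
    for r in cut_out(l,"wrist"):
        if r["confidence"]<.3: continue
        P,z=top_of(c["W"],r["region"],c["depth"])
        print(l,round(r["confidence"],2),np.round(r["extent"]).tolist(),"z",round(float(z),4),rect(P),np.round(P.mean(0),4))
np.savez("w_"+sys.argv[1]+".npz",W=c["W"],d=c["depth"],p=im)
cv2.imwrite("pics/w_"+sys.argv[1]+".png",im)
E
python3 look.py 1 awl tin pot block tray
```

```text
1.775 [ 0.4028 -0.4093  0.4048] [[0.97, 0.26, -0.0], [0.26, -0.97, -0.0], [-0.0, 0.0, -1.0]] 65.70646984690485 [[-0.001, 0.952, 0.305, 0.083], [1.0, 0.001, 0.0, 0.001], [0.0, 0.305, -0.952, 0.02], [0.0, 0.0, 0.0, 1.0]]
awl 0.95 [346.0, 204.0, 59.0, 79.0] z 0.025 [ 400.8 -487.6   90.7   26.3   48.1] [ 0.4042 -0.4836  0.0239]
awl 0.9 [261.0, 126.0, 55.0, 98.0] z 0.025 [ 447.8 -371.4   89.7   26.8   -9.3] [ 0.4458 -0.3712  0.0238]
awl 0.75 [70.0, 156.0, 59.0, 60.0] z 0.0249 [ 366.1 -122.9   90.8   26.7   58.8] [ 0.3648 -0.1277  0.0236]
awl 0.62 [229.0, 236.0, 34.0, 91.0] z 0.0251 [ 3.231e+02 -3.565e+02  9.020e+01  2.670e+01  1.000e-01] [ 0.3286 -0.3568  0.0239]
tin 0.73 [173.0, 50.0, 50.0, 50.0] z 0.0256 [ 520.1 -243.7   55.6   54.9  -35. ] [ 0.5201 -0.2448  0.0244]
pot 0.82 [151.0, 143.0, 52.0, 44.0] z 0.0559 [ 404.9 -245.5   23.4   23.1    6.2] [ 0.4054 -0.246   0.0559]
tray 0.93 [66.0, 38.0, 132.0, 73.0] z 0.0114 [530.5 -35.1 249.3 102.4  89.3] [ 0.5339 -0.077   0.0097]
tray 0.47 [173.0, 49.0, 49.0, 50.0] z 0.0256 [ 519.9 -244.6   55.1   53.8  -82.4] [ 0.52   -0.2451  0.0244]
```

>>> {"op": "step_arm", "data": {
  "rows": [
    [0.024,0.055,0.005,0,0,0],
    [0.024,0.055,0.005,0,0,0],
    [0.024,0.055,0.005,0,0,0],
    [0.024,0.055,0.005,0,0,0],
    [0.024,0.055,0.005,0,0,0],
    [0.024,0.055,0.005,0,0,0],
    [0.024,0.055,0.005,0,0,0],
    [0,0.02,0.005,0,0,0],
    [0,0,0,0,0,0],
    [0,0,0,0,0,0]
  ]
}}

```text
time: 3.32
position: [0.5703, -0.0058, 0.4445]
tool_rot: [0.992, 0.127, -0.0, 0.0]
ft_force: [0.2, -0.4, -0.2]
grip_width: 0.0871
grip_force: 0.0
```

```bash
python3 look.py 2 tray heel_a heel_small tin block; python3 - <<'E'
import cv2
cv2.imwrite("pics/w_2b.png",cv2.resize(cv2.imread("pics/w_2.png"),(800,600)))
E
```

```text
3.325 [ 0.5703 -0.0058  0.4445] [[0.97, 0.25, -0.0], [0.25, -0.97, -0.0], [-0.0, 0.0, -1.0]] 65.70646984690485 [[-0.001, 0.952, 0.305, 0.083], [1.0, 0.001, 0.0, 0.001], [0.0, 0.305, -0.952, 0.02], [0.0, 0.0, 0.0, 1.0]]
tray 0.69 [297.0, 166.0, 226.0, 182.0] z 0.0114 [576.9 -23.5 269.2 156.9  80.1] [ 0.5758 -0.0221  0.0097]
heel_a 0.95 [104.0, 171.0, 45.0, 50.0] z 0.0272 [519.6 243.1  60.3  54.1 -43. ] [0.5189 0.2436 0.0261]
heel_a 0.71 [115.0, 84.0, 50.0, 52.0] z 0.0271 [631.3 252.2  60.2  55.4 -27.2] [0.6337 0.2495 0.0261]
tin 0.7 [431.0, 245.0, 35.0, 40.0] z 0.0256 [ 521.3 -241.5   54.2   52.3  -58.7] [ 0.5221 -0.2398  0.0244]
block 0.69 [460.0, 186.0, 47.0, 49.0] z 0.0271 [ 624.8 -256.4   60.    55.6    5.1] [ 0.625  -0.2545  0.0261]
```

View pics/w_2b.png

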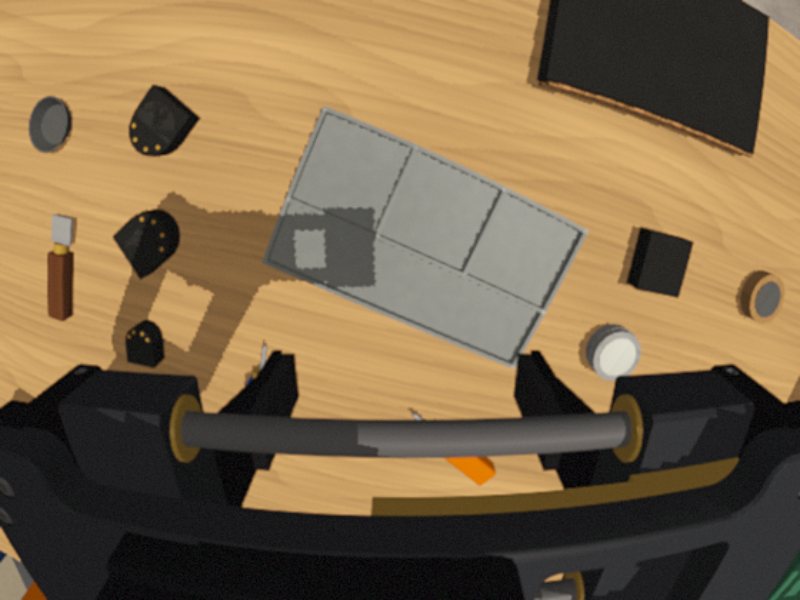

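>>> {"op": "step_arm", "data": {
  "rows": [
    [-0.005,0.021,-0.015,0,0,10.2],
    [-0.005,0.021,-0.015,0,0,10.2],
    [-0.005,0.021,-0.015,0,0,10.2],
    [-0.005,0.021,-0.015,0,0,10.2],
    [-0.005,0.021,-0.015,0,0,10.2],
    [-0.005,0.021,-0.015,0,0,10.2],
    [-0.005,0.021,-0.015,0,0,10.2],
    [-0.005,0.021,-0.015,0,0,10.2],
    [-0.005,0.021,-0.015,0,0,10.2],
    [-0.005,0.021,-0.015,0,0,10.2],
    [-0.005,0.021,-0.015,0,0,10.2],
    [-0.002,0.021,-0.015,0,0,10.2]
  ]
}}

```text
time: 5.12
position: [0.5138, 0.2481, 0.2642]
tool_rot: [0.363, 0.932, -0.0, -0.0]
ft_force: [-0.4, 0.4, -0.1]
grip_width: 0.0872
grip_force: 0.0
```

>>> {"op": "step_arm", "data": {
  "rows": [
    [0,0,0,0,0,0],
    [0,0,0,0,0,0]
  ]
}}

```text
time: 5.38
position: [0.5142, 0.2472, 0.2651]
tool_rot: [0.367, 0.93, 0.0, 0.0]
ft_force: [0.4, -0.7, 0.6]
grip_width: 0.087
grip_force: 0.0
```

```bash
python3 look.py 3 heel_a heel_small
```

```text
5.375 [0.5142 0.2472 0.2651] [[-0.73, 0.68, 0.0], [0.68, 0.73, -0.0], [-0.0, 0.0, -1.0]] 65.70646984690485 [[-0.001, 0.953, 0.303, 0.084], [1.0, 0.0, 0.001, -0.001], [0.001, 0.303, -0.953, 0.02], [0.0, 0.0, 0.0, 1.0]]
heel_a 0.75 [289.0, 229.0, 77.0, 83.0] z 0.0269 [519.4 244.4  59.8  53.7 -42.8] [0.516  0.2473 0.0261]
heel_a 0.57 [370.0, 312.0, 44.0, 67.0] z 0.0268 [627.6 234.9  59.3  30.4  -9.8] [0.6372 0.2333 0.026 ]
heel_small 0.83 [173.0, 117.0, 69.0, 68.0] z 0.0271 [403.5 243.3  44.7  36.2   7.2] [0.4025 0.2438 0.0262]
```

>>> {"op": "step_arm", "data": {
  "rows": [
    [0,0.001,-0.024,0,0,0],
    [0,0.001,-0.024,0,0,0],
    [0,0,-0.024,0,0,0],
    [0,0,0,0,0,0]
  ]
}}

```text
time: 6.02
position: [0.5135, 0.249, 0.1917]
tool_rot: [0.366, 0.93, -0.001, -0.001]
ft_force: [0.5, -0.6, 0.9]
grip_width: 0.0871
grip_force: 0.0
```

>>> {"op": "step_arm", "data": {
  "rows": [
    [0,0,0,0,0,0],
    [0,0,0,0,0,0],
    [0,0,0,0,0,0],
    [0,0,0,0,0,0],
    [0,0,0,0,0,0]
  ],
  "jaw": 0.04,
  "squeeze": 20
}}

```text
time: 6.65
position: [0.514, 0.2498, 0.1932]
tool_rot: [0.366, 0.931, 0.0, 0.0]
ft_force: [-0.2, 0.5, 3.0]
grip_width: 0.0536
grip_force: 20.0
```

>>> {"op": "step_arm", "data": {
  "rows": [
    [0,0,0.025,0,0,0],
    [0,0,0.025,0,0,0],
    [0.014,-0.023,0,0,0,-7.1],
    [0.014,-0.023,0,0,0,-7.1],
    [0.014,-0.023,0,0,0,-7.1],
    [0.014,-0.023,0,0,0,-7.1],
    [0.014,-0.023,0,0,0,-7.1],
    [0.014,-0.023,0,0,0,-7.1],
    [0.014,-0.023,0,0,0,-7.1],
    [0.013,-0.023,0,0,0,-7.1],
    [0,0,0,0,0,0],
    [0,0,0,0,0,0]
  ]
}}

```text
time: 8.15
position: [0.624, 0.0662, 0.2423]
tool_rot: [0.764, 0.645, -0.001, -0.001]
ft_force: [-0.1, 0.2, -0.8]
grip_width: 0.0542
grip_force: 20.0
```

```bash
python3 look.py 4 tray heel_a; python3 -c "
from h import *
print(np.degrees(R.from_quat(get_obs()['tool_rot']).as_euler('zyx')))"
```

```text
8.15 [0.624  0.0662 0.2423] [[0.17, 0.99, -0.0], [0.99, -0.17, 0.0], [0.0, -0.0, -1.0]] 65.70646984690485 [[-0.001, 0.953, 0.304, 0.083], [1.0, 0.0, 0.001, -0.0], [0.001, 0.304, -0.953, 0.02], [0.0, 0.0, 0.0, 1.0]]
tray 0.85 [244.0, 262.0, 225.0, 175.0] z 0.0121 [587.   36.  156.6 148.6  -9.6] [0.5938 0.084  0.0115]
heel_a 0.88 [260.0, 7.0, 50.0, 13.0] z 0.0204 [638.  218.6  17.2   4.1 -13.5] [0.6402 0.2178 0.0191]
heel_a 0.83 [285.0, 278.0, 108.0, 113.0] z 0.0759 [621.5  57.9  60.3  54.3  80.3] [0.6237 0.0697 0.075 ]
[-8.04214011e+01 -7.50946571e-02 -1.79986094e+02]
```

View pics/w_4.png

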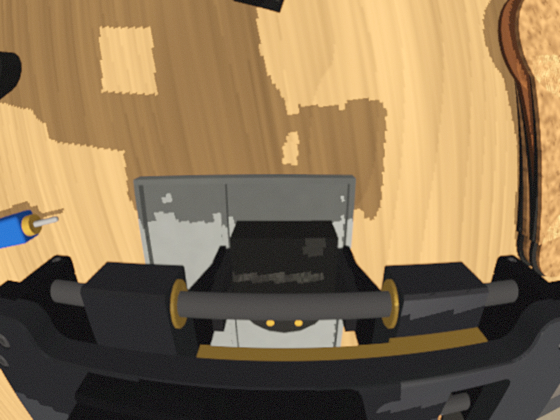

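>>> {"op": "step_arm", "data": {
  "rows": [
    [0.001,0,-0.015,0,0,0],
    [0.001,0,-0.015,0,0,0],
    [0,0,-0.01,0,0,0],
    [0,0,-0.004,0,0,0],
    [0,0,0,0,0,0],
    [0,0,0,0,0,0]
  ]
}}

```text
time: 9.05
position: [0.627, 0.0657, 0.199]
tool_rot: [0.764, 0.645, 0.0, 0.0]
ft_force: [0.3, 0.5, -1.2]
grip_width: 0.0543
grip_force: 20.0
```

>>> {"op": "step_arm", "data": {
  "rows": [
    [0,0,0,0,0,0],
    [0,0,0,0,0,0],
    [0,0,0,0,0,0],
    [0,0,0.03,0,0,0],
    [0,0,0.03,0,0,0]
  ],
  "jaw": 0.07
}}

```text
time: 9.68
position: [0.6267, 0.0657, 0.2591]
tool_rot: [0.764, 0.645, -0.0, -0.0]
ft_force: [-0.6, -1.1, 0.6]
grip_width: 0.07
grip_force: 0.0
```

>>> {"op": "step_arm", "data": {
  "rows": [
    [0.0015,0.023,0.002,0,0,9.1],
    [0.0015,0.023,0.002,0,0,9.1],
    [0.0015,0.023,0.002,0,0,9.1],
    [0.0015,0.023,0,0,0,9.1],
    [0.0015,0.023,0,0,0,9.1],
    [0.0015,0.023,0,0,0,9.1],
    [0.0015,0.023,0,0,0,9.1],
    [0.0015,0.022,0,0,0,8.8],
    [0,0,0,0,0,0],
    [0,0,0,0,0,0]
  ],
  "jaw": 0.087
}}

```text
time: 10.92
position: [0.6386, 0.2482, 0.2646]
tool_rot: [0.236, 0.972, -0.0, -0.0]
ft_force: [1.0, -0.2, -0.7]
grip_width: 0.0871
grip_force: 0.0
```

```bash
python3 look.py 5 heel_a
```

```text
10.925 [0.6386 0.2482 0.2646] [[-0.89, 0.46, -0.0], [0.46, 0.89, -0.0], [0.0, -0.0, -1.0]] 65.70646984690485 [[-0.001, 0.953, 0.303, 0.084], [1.0, 0.0, 0.001, -0.001], [0.0, 0.303, -0.953, 0.02], [0.0, 0.0, 0.0, 1.0]]
heel_a 0.58 [286.0, 212.0, 74.0, 87.0] z 0.027 [631.2 252.7  60.5  53.8 -27.9] [0.6319 0.2522 0.0261]
```

Matches the plan; descend and grip.

>>> {"op": "step_arm", "data": {
  "rows": [
    [0,0,-0.024,0,0,0],
    [0,0,-0.024,0,0,0],
    [0,0,-0.024,0,0,0],
    [0,0,0,0,0,0]
  ]
}}

```text
time: 11.52
position: [0.638, 0.2475, 0.1907]
tool_rot: [0.236, 0.972, -0.001, -0.002]
ft_force: [0.1, -0.8, -0.3]
grip_width: 0.0872
grip_force: 0.0
```

>>> {"op": "step_arm", "data": {
  "rows": [
    [0,0,0,0,0,0],
    [0,0,0,0,0,0],
    [0,0,0,0,0,0],
    [0,0,0,0,0,0],
    [0,0,0,0,0,0]
  ],
  "jaw": 0.04
}}

```text
time: 12.15
position: [0.639, 0.2489, 0.1934]
tool_rot: [0.235, 0.972, 0.0, 0.0]
ft_force: [-0.1, -1.1, 2.8]
grip_width: 0.0538
grip_force: 20.0
```

>>> {"op": "step_arm", "data": {
  "rows": [
    [0,0,0.035,0,0,0],
    [0,0,0.025,0,0,0],
    [-0.0047,-0.0373,0,0,0,-7.3],
    [-0.0047,-0.0373,0,0,0,-7.3],
    [-0.0047,-0.0373,0,0,0,-7.3],
    [-0.0047,-0.0373,0,0,0,-7.3],
    [-0.0047,-0.0373,0,0,0,-7.3],
    [-0.0047,-0.0373,0,0,0,-7.3],
    [-0.0047,-0.0373,0,0,0,-7.3],
    [-0.0047,-0.0373,0,0,0,-7.3],
    [-0.0047,-0.0373,0,0,0,-7.3],
    [-0.0047,-0.0373,0,0,0,-7.3]
  ]
}}

```text
time: 13.65
position: [0.5915, -0.1254, 0.2526]
tool_rot: [0.768, 0.64, -0.0, -0.0]
ft_force: [-1.0, 0.9, -0.1]
grip_width: 0.0538
grip_force: 20.0
```

>>> {"op": "step_arm", "data": {
  "rows": [
    [0,0,0,0,0,0],
    [0,0,0,0,0,0]
  ]
}}

```text
time: 13.9
position: [0.5916, -0.1239, 0.2525]
tool_rot: [0.767, 0.642, -0.0, -0.001]
ft_force: [-0.0, -0.4, -0.8]
grip_width: 0.0538
grip_force: 20.0
```

```bash
python3 look.py 6 tray heel_a; python3 -c "
from h import *
print(np.degrees(R.from_quat(get_obs()['tool_rot']).as_euler('zyx')))"
```

```text
13.9 [ 0.5916 -0.1239  0.2525] [[0.18, 0.98, -0.0], [0.98, -0.18, 0.0], [0.0, -0.0, -1.0]] 65.70646984690485 [[-0.001, 0.953, 0.304, 0.083], [1.0, 0.0, 0.001, -0.0], [0.001, 0.304, -0.953, 0.02], [0.0, 0.0, 0.0, 1.0]]
tray 0.95 [244.0, 136.0, 225.0, 272.0] z 0.0115 [572.2 -51.8 210.4 157.   80.3] [ 0.5719 -0.0408  0.0103]
heel_a 0.78 [286.0, 244.0, 105.0, 106.0] z 0.0862 [ 593.1 -110.8   54.3   49.7  -10.6] [ 0.5931 -0.1112  0.0854]
heel_a 0.69 [288.0, 5.0, 51.0, 10.0] z 0.0242 [619.5  28.9  24.7   3.6 -11.7] [0.6201 0.0283 0.0223]
[-7.99307276e+01 -3.22460764e-02 -1.79976431e+02]
```

>>> {"op": "step_arm", "data": {
  "rows": [
    [0,0,-0.02,0,0,0],
    [0,0,-0.02,0,0,0],
    [0,0,-0.01,0,0,0],
    [0,0,-0.004,0,0,0],
    [0,0,0,0,0,0],
    [0,0,0,0,0,0]
  ]
}}

```text
time: 14.8
position: [0.5921, -0.1243, 0.1994]
tool_rot: [0.767, 0.642, 0.0, 0.001]
ft_force: [-0.1, -0.3, -0.2]
grip_width: 0.0541
grip_force: 20.0
```

>>> {"op": "step_arm", "data": {
  "rows": [
    [0,0,0,0,0,0],
    [0,0,0,0,0,0],
    [0,0,0,0,0,0],
    [0,0,0.03,0,0,0],
    [0,0,0.04,0,0,0]
  ],
  "jaw": 0.07
}}

```text
time: 15.42
position: [0.5913, -0.1242, 0.2684]
tool_rot: [0.767, 0.641, -0.001, -0.001]
ft_force: [0.4, 0.5, 1.0]
grip_width: 0.0698
grip_force: 0.0
```

>>> {"op": "step_arm", "data": {
  "rows": [
    [-0.0079,-0.0133,0,0,0,-10],
    [-0.0079,-0.0133,0,0,0,-10],
    [-0.0079,-0.0133,0,0,0,-10],
    [-0.0079,-0.0133,0,0,0,-10],
    [-0.0079,-0.0133,0,0,0,-10],
    [-0.0079,-0.0133,0,0,0,-10],
    [-0.0079,-0.0133,0,0,0,-10],
    [-0.0079,-0.0133,0,0,0,-10],
    [-0.0079,-0.0133,0,0,0,-10],
    [0,0,0,0,0,0],
    [0,0,0,0,0,0]
  ],
  "jaw": 0.087
}}

```text
time: 16.8
position: [0.5208, -0.2436, 0.2688]
tool_rot: [0.996, -0.088, -0.0, -0.0]
ft_force: [-0.6, 0.3, -0.7]
grip_width: 0.0871
grip_force: 0.0
```

```bash
python3 look.py 7 tin heel_a block pot
```

```text
16.8 [ 0.5208 -0.2436  0.2688] [[0.98, -0.17, -0.0], [-0.17, -0.98, 0.0], [-0.0, -0.0, -1.0]] 65.70646984690485 [[-0.001, 0.953, 0.305, 0.084], [1.0, 0.001, -0.0, 0.001], [-0.0, 0.305, -0.953, 0.02], [0.0, 0.0, 0.0, 1.0]]
tin 0.66 [285.0, 219.0, 71.0, 75.0] z 0.0255 [ 521.4 -243.3   54.4   53.9   81.3] [ 0.5222 -0.2436  0.0246]
heel_a 0.94 [112.0, 161.0, 80.0, 76.0] z 0.031 [ 593.  -116.9   61.3   54.7   79.4] [ 0.5924 -0.1224  0.0301]
heel_a 0.68 [3.0, 170.0, 6.0, 35.0] z 0.0102 [616.2  30.9  34.2   8.6 -20. ] [0.6163 0.03   0.0078]
block 0.94 [275.0, 80.0, 98.0, 105.0] z 0.0271 [ 625.1 -257.2   60.6   54.4    5.6] [ 0.6246 -0.2572  0.0262]
pot 0.64 [307.0, 332.0, 64.0, 26.0] z 0.0391 [ 421.9 -247.2   52.3   22.9   80.8] [ 0.4219 -0.2472  0.0379]
```

View pics/w_7.png

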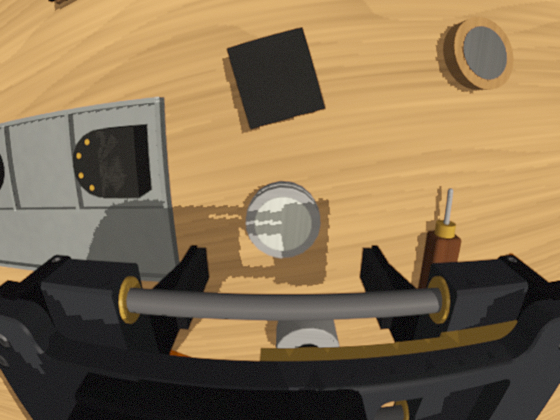

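>>> {"op": "step_arm", "data": {
  "rows": [
    [0,0,-0.03,0,0,0],
    [0,0,-0.03,0,0,0],
    [0,0,-0.016,0,0,0],
    [0,0,0,0,0,0]
  ]
}}

```text
time: 17.55
position: [0.5205, -0.2436, 0.1917]
tool_rot: [0.996, -0.089, -0.001, -0.001]
ft_force: [-0.7, 0.0, 0.3]
grip_width: 0.087
grip_force: 0.0
```

>>> {"op": "step_arm", "data": {
  "rows": [
    [0,0,0,0,0,0],
    [0,0,0,0,0,0],
    [0,0,0,0,0,0],
    [0,0,0,0,0,0],
    [0,0,0,0,0,0]
  ],
  "jaw": 0.04
}}

```text
time: 18.18
position: [0.5208, -0.2439, 0.1933]
tool_rot: [0.996, -0.089, 0.0, 0.0]
ft_force: [-0.8, 0.7, 3.1]
grip_width: 0.0552
grip_force: 20.0
```

>>> {"op": "step_arm", "data": {
  "rows": [
    [0,0,0.03,0,0,0],
    [0,0,0.03,0,0,0],
    [0,0,0,0,0,0]
  ]
}}

```text
time: 18.55
position: [0.5213, -0.2444, 0.2545]
tool_rot: [0.996, -0.089, 0.002, 0.001]
ft_force: [-0.3, -0.4, -1.9]
grip_width: 0.0554
grip_force: 20.0
```

>>> {"op": "step_arm", "data": {
  "rows": [
    [0.0145,0.0359,0,0,0,0],
    [0.0145,0.0359,0,0,0,0],
    [0.0145,0.0359,0,0,0,0],
    [0.0145,0.0359,0,0,0,0],
    [0.0145,0.0359,0,0,0,0],
    [0.0145,0.0359,0,0,0,0],
    [0,0,0,0,0,0],
    [0,0,0,0,0,0]
  ]
}}

```text
time: 19.55
position: [0.6071, -0.0286, 0.2514]
tool_rot: [0.996, -0.088, -0.001, 0.0]
ft_force: [-0.8, -0.1, -1.2]
grip_width: 0.0556
grip_force: 20.0
```

```bash
python3 look.py 8 tray heel_a tin
```

```text
19.55 [ 0.6071 -0.0286  0.2514] [[0.98, -0.18, -0.0], [-0.18, -0.98, 0.0], [-0.0, 0.0, -1.0]] 65.70646984690485 [[-0.001, 0.953, 0.305, 0.084], [1.0, 0.001, -0.0, 0.001], [-0.0, 0.305, -0.953, 0.02], [0.0, 0.0, 0.0, 1.0]]
tray 0.86 [285.0, 249.0, 358.0, 188.0] z 0.0123 [576.7 -23.2 269.6 158.   80.3] [ 0.6086 -0.0273  0.0114]
heel_a 0.82 [406.0, 225.0, 89.0, 82.0] z 0.031 [ 593.4 -116.6   61.2   53.5   80.2] [ 0.5951 -0.1176  0.0301]
heel_a 0.59 [163.0, 226.0, 92.0, 77.0] z 0.031 [625.3  57.2  61.3  54.3  79.9] [0.6272 0.0575 0.0301]
tin 0.93 [284.0, 252.0, 107.0, 89.0] z 0.0835 [613.9 -30.5  55.8  40.5  79.6] [ 0.6134 -0.0305  0.0826]
```

View pics/w_8.png

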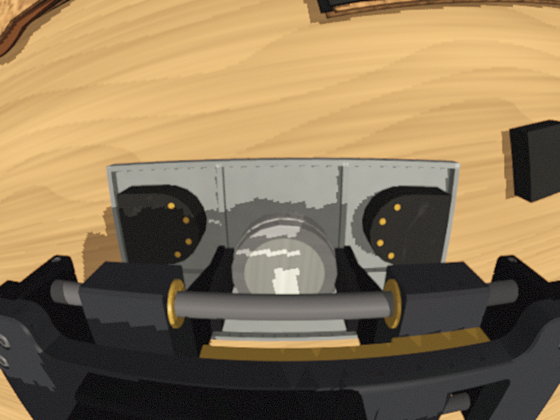

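>>> {"op": "step_arm", "data": {
  "rows": [
    [0.001,0,-0.02,0,0,0],
    [0,0,-0.02,0,0,0],
    [0,0,-0.01,0,0,0],
    [0,0,-0.003,0,0,0],
    [0,0,0,0,0,0],
    [0,0,0,0,0,0]
  ]
}}

```text
time: 20.5
position: [0.609, -0.0286, 0.2003]
tool_rot: [0.996, -0.089, 0.001, 0.0]
ft_force: [0.2, 0.7, 0.0]
grip_width: 0.0552
grip_force: 20.0
```

>>> {"op": "step_arm", "data": {
  "rows": [
    [0,0,0,0,0,0],
    [0,0,0,0,0,0],
    [0,0,0,0,0,0],
    [0,0,0.03,0,0,0],
    [0,0,0.05,0,0,0]
  ],
  "jaw": 0.067
}}

```text
time: 21.12
position: [0.608, -0.0285, 0.2789]
tool_rot: [0.996, -0.089, -0.002, -0.0]
ft_force: [0.5, -0.5, 0.6]
grip_width: 0.0674
grip_force: 0.0
```

>>> {"op": "step_arm", "data": {
  "rows": [
    [-0.0206,-0.0428,0,0,0,0],
    [-0.0206,-0.0428,0,0,0,0],
    [-0.0206,-0.0428,0,0,0,0],
    [-0.0206,-0.0428,0,0,0,0],
    [-0.0206,-0.0428,0,0,0,0],
    [-0.0206,-0.0428,0,0,0,0],
    [-0.0206,-0.0428,0,0,0,0],
    [-0.0206,-0.0428,0,0,0,0],
    [0,0,0,0,0,0],
    [0,0,0,0,0,0]
  ],
  "jaw": 0.06
}}

```text
time: 22.38
position: [0.4437, -0.3705, 0.2797]
tool_rot: [0.996, -0.089, -0.0, -0.001]
ft_force: [0.1, 0.4, -0.7]
grip_width: 0.0598
grip_force: 0.0
```

```bash
python3 look.py 9 awl tin heel_a
```

```text
22.375 [ 0.4437 -0.3705  0.2797] [[0.98, -0.18, -0.0], [-0.18, -0.98, 0.0], [-0.0, -0.0, -1.0]] 65.70646984690485 [[-0.001, 0.953, 0.305, 0.084], [1.0, 0.001, -0.0, 0.001], [-0.0, 0.305, -0.953, 0.02], [0.0, 0.0, 0.0, 1.0]]
awl 0.95 [290.0, 317.0, 37.0, 64.0] z 0.025 [ 329.7 -356.6   37.9   26.2   -0.5] [ 0.3304 -0.3569  0.0241]
awl 0.7 [283.0, 191.0, 36.0, 149.0] z 0.0249 [ 448.1 -370.7   89.9   25.6   -9.4] [ 0.4485 -0.3712  0.0239]
awl 0.59 [420.0, 231.0, 87.0, 62.0] z 0.0249 [ 401.4 -487.1   90.3   26.6   48.5] [ 0.4079 -0.4806  0.0239]
awl 0.38 [111.0, 39.0, 79.0, 72.0] z 0.0269 [ 624.5 -257.6   60.9   54.9    5.6] [ 0.6206 -0.2585  0.0259]
heel_a 0.65 [16.0, 114.0, 29.0, 63.0] z 0.0306 [ 589.8 -135.8   54.2   25.3  -11.6] [ 0.5884 -0.1387  0.0295]
heel_a 0.42 [109.0, 37.0, 79.0, 71.0] z 0.0269 [ 624.5 -257.5   60.9   55.1    5.6] [ 0.6206 -0.2584  0.0259]
```

View pics/w_9.png

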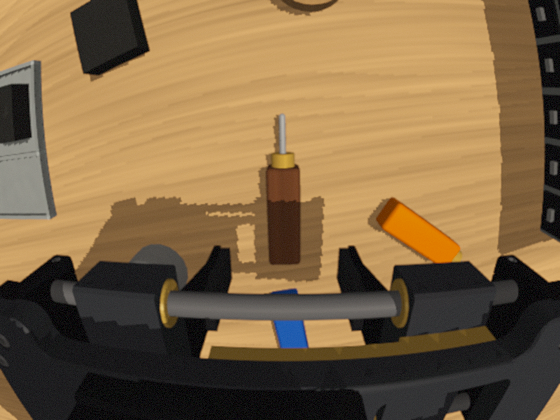

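>>> {"op": "step_arm", "data": {
  "rows": [
    [0,0,-0.03,0,0,0],
    [0,0,-0.03,0,0,0],
    [0,0,-0.02,0,0,0],
    [0,0,-0.008,0,0,0],
    [0,0,0,0,0,0]
  ]
}}

```text
time: 23.2
position: [0.4442, -0.3704, 0.1915]
tool_rot: [0.996, -0.088, -0.0, -0.0]
ft_force: [0.4, -0.1, -0.3]
grip_width: 0.0598
grip_force: 0.0
```

>>> {"op": "step_arm", "data": {
  "rows": [
    [0,0,0,0,0,0],
    [0,0,0,0,0,0],
    [0,0,0,0,0,0],
    [0,0,0,0,0,0],
    [0,0,0,0,0,0]
  ],
  "jaw": 0.01
}}

```text
time: 23.82
position: [0.4439, -0.371, 0.192]
tool_rot: [0.996, -0.089, 0.0, 0.0]
ft_force: [-0.4, 1.1, 2.3]
grip_width: 0.0258
grip_force: 20.0
```

>>> {"op": "step_arm", "data": {
  "rows": [
    [0,0,0.035,0,0,0],
    [0,0,0.035,0,0,0],
    [0,0,0,0,0,0]
  ]
}}

```text
time: 24.2
position: [0.4445, -0.3717, 0.2642]
tool_rot: [0.996, -0.089, 0.002, 0.002]
ft_force: [-0.4, 0.2, -1.0]
grip_width: 0.0257
grip_force: 20.0
```

>>> {"op": "step_arm", "data": {
  "rows": [
    [0.0086,0.0336,0,0,0,9],
    [0.0086,0.0336,0,0,0,9],
    [0.0086,0.0336,0,0,0,9],
    [0.0086,0.0336,0,0,0,9],
    [0.0086,0.0336,0,0,0,9],
    [0.0086,0.0336,0,0,0,9],
    [0.0086,0.0336,0,0,0,9],
    [0.0086,0.0336,0,0,0,9],
    [0.0086,0.0336,0,0,0,9],
    [0.0086,0.0336,0,0,0,9],
    [0,0,0,0,0,0],
    [0,0,0,0,0,0]
  ]
}}

```text
time: 25.7
position: [0.5296, -0.0352, 0.261]
tool_rot: [0.767, 0.641, -0.001, -0.0]
ft_force: [-0.2, 0.2, -0.8]
grip_width: 0.0259
grip_force: 20.0
```

```bash
python3 look.py 10 awl tray tin heel_a
```

```text
25.7 [ 0.5296 -0.0352  0.261 ] [[0.18, 0.98, -0.0], [0.98, -0.18, 0.0], [-0.0, -0.0, -1.0]] 65.70646984690485 [[-0.001, 0.953, 0.304, 0.083], [1.0, 0.0, 0.001, -0.0], [0.001, 0.304, -0.953, 0.02], [0.0, 0.0, 0.0, 1.0]]
awl 0.86 [125.0, 332.0, 13.0, 33.0] z 0.0251 [ 362.9 -116.6   43.4   14.8   60.3] [ 0.3601 -0.1189  0.0243]
awl 0.8 [72.0, 96.0, 119.0, 65.0] z 0.0249 [364.9 103.9  90.7  26.6   0.6] [0.3677 0.1031 0.0237]
awl 0.56 [284.0, 228.0, 55.0, 222.0] z 0.0938 [529.3 -31.4  89.9  26.   80.3] [ 0.5309 -0.0221  0.0926]
tray 0.62 [375.0, 264.0, 17.0, 6.0] z 0.0094 [595.1 -87.4  13.9   1.8  -8.1] [ 0.5951 -0.0874  0.0073]
tray 0.57 [341.0, 176.0, 218.0, 330.0] z 0.0121 [577.4 -23.7 269.3 156.8  80.4] [0.5861 0.0172 0.0113]
tin 0.62 [391.0, 199.0, 76.0, 80.0] z 0.0294 [608.4 -29.2  55.7  54.9 -42.5] [ 0.607  -0.0277  0.0284]
heel_a 0.94 [398.0, 77.0, 84.0, 90.0] z 0.031 [625.   57.1  60.   55.1  80.1] [0.6237 0.0596 0.0301]
```

View pics/w_10.png

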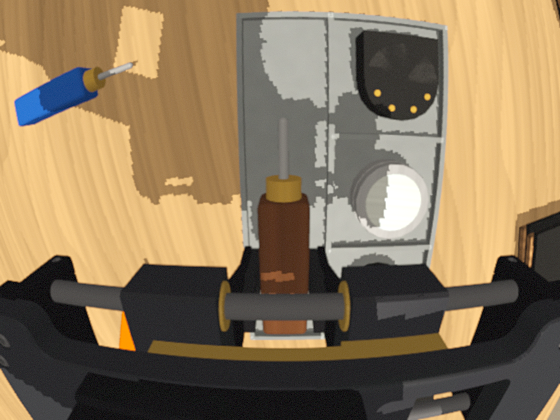

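>>> {"op": "step_arm", "data": {
  "rows": [
    [0,0,-0.025,0,0,0],
    [0,0,-0.025,0,0,0],
    [0,0,-0.01,0,0,0],
    [0,0,-0.003,0,0,0],
    [0,0,0,0,0,0],
    [0,0,0,0,0,0]
  ]
}}

```text
time: 26.7
position: [0.5302, -0.0351, 0.1995]
tool_rot: [0.767, 0.642, 0.0, 0.001]
ft_force: [-0.6, 0.3, -0.6]
grip_width: 0.0257
grip_force: 20.0
```

>>> {"op": "step_arm", "data": {
  "rows": [
    [0,0,0,0,0,0],
    [0,0,0,0,0,0],
    [0,0,0,0,0,0],
    [0,0,0.03,0,0,0],
    [0,0,0.05,0,0,0],
    [0,-0.02,0.06,0,0,0],
    [0,-0.02,0.06,0,0,0],
    [0,0,0,0,0,0],
    [0,0,0,0,0,0]
  ],
  "jaw": 0.045
}}

```text
time: 27.82
position: [0.5293, -0.0743, 0.3971]
tool_rot: [0.767, 0.641, -0.0, -0.0]
ft_force: [0.1, -0.8, -0.1]
grip_width: 0.0451
grip_force: 0.0
```

```bash
python3 look.py 11 awl tray tin heel_a block pot; python3 - <<'E'
from h import *
c=camera("top"); W=world(c)
for l in("heel_small","block","pot","scraper","heel_a"):
    for r in cut_out(l,"top"):
        if r["confidence"]>.3: print(l,round(r["confidence"],2),np.round(np.median(W[r["region"]],0),3))
E
```

```text
27.825 [ 0.5293 -0.0743  0.3971] [[0.18, 0.98, -0.0], [0.98, -0.18, 0.0], [0.0, -0.0, -1.0]] 65.70646984690485 [[-0.001, 0.953, 0.304, 0.083], [1.0, 0.0, 0.001, -0.0], [0.001, 0.304, -0.953, 0.02], [0.0, 0.0, 0.0, 1.0]]
awl 0.8 [132.0, 66.0, 89.0, 41.0] z 0.0252 [364.8 104.   90.1  27.1   0.9] [0.365  0.1028 0.0238]
awl 0.61 [279.0, 135.0, 23.0, 108.0] z 0.0291 [530.  -32.   89.7  24.7  80.3] [ 0.5299 -0.0339  0.0279]
awl 0.59 [167.0, 226.0, 34.0, 76.0] z 0.025 [ 368.7 -116.6   77.2   26.8   59.8] [ 0.3696 -0.1162  0.0238]
tray 0.94 [316.0, 127.0, 138.0, 232.0] z 0.0121 [577.3 -23.7 269.1 157.2  80.3] [ 0.5792 -0.0191  0.0114]
tin 0.7 [349.0, 133.0, 51.0, 54.0] z 0.0295 [607.6 -29.8  54.9  53.9  -7.9] [ 0.6077 -0.029   0.0285]
heel_a 0.94 [345.0, 209.0, 48.0, 58.0] z 0.0311 [ 592.2 -116.4   60.    54.3   80.8] [ 0.5914 -0.1175  0.0301]
heel_a 0.85 [350.0, 54.0, 53.0, 56.0] z 0.0311 [624.9  57.4  60.3  54.8  80.1] [0.6245 0.0592 0.0301]
pot 0.45 [231.0, 330.0, 16.0, 18.0] z 0.0393 [ 419.4 -259.    33.5   11.4   41. ] [ 0.4184 -0.261   0.0383]
heel_small 0.7 [0.404 0.24  0.025]
block 0.65 [ 0.625 -0.257  0.025]
pot 0.75 [ 0.404 -0.241  0.038]
scraper 0.96 [0.456 0.363 0.021]
heel_a 0.77 [0.624 0.058 0.028]
```

View pics/w_11.png

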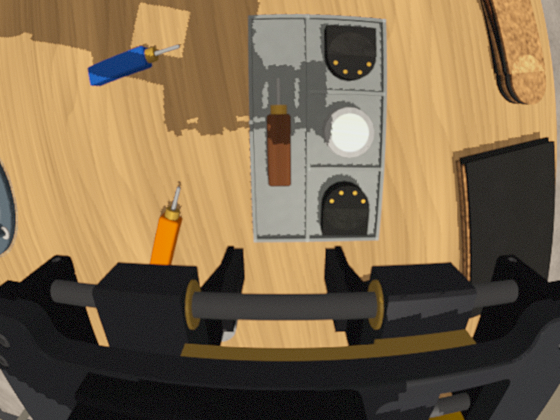

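The picture shows both heels (350,52), (345,208), the tin (350,132) and the awl (279,145) all in place. The small heel, block, pot and scraper haven't moved.

```bash
python3 -c "
from rig import hand_in; print(hand_in())"
```

```text
the job is handed in; nothing more can be done
None
```

The tray is packed and handed in: the two big heels are flat in the end bays, the tin is upright in the middle bay and the awl is in the trough. The last camera check put all of them within tolerance and showed the small heel, block, pot and scraper where they started; the hand-in itself returned no verdict.

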